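# Slide the well plate under the imaging bridge

### The job

Of the two black well plates, push the shallow one into line with the open mouth of the low imaging bridge and slide it in under the beam until it rests flush against the end stop at the far end of the lane. Only push it from outside with your fingers while it stays flat on the worktop: do not grip, straddle, lift or tip it. Leave the tall deep-well block and everything else where it is.

Things in the scene. Friction and masses are not known exactly. Their poses are not given: they have to be found in the camera images.
- plate: the shallow well plate: flat black rectangular plate, 128 mm (its x) x 86 mm (its y) x 15 mm high, 12 x 8 small round grey wells on top, about 0.15 kg, loose, lying flat on the worktop at one side of the lane's line before the bridge, long side roughly along the lane (either end may go first). Origin: centre of its underside; z up.
- bridge: the imaging bridge, fixed on the worktop (place and heading vary). Origin: on the worktop under the middle of the beam; +x is the direction in which the plate is slid in, z up. Grey beam: 44 mm along x (-22 to +22), 130 mm across y, underside 19 mm, top 47 mm above the worktop (camera housing on it to 61 mm), on a pillar at each end. The plate slides on the worktop itself, with 4 mm headroom.
- mouth (a point): middle of the lane's open mouth, on the worktop, 45 mm before the bridge's origin (its -x side). Here the two rigid aluminium rails, 12 mm high, flare out to 124 mm clear width; from 22 mm before the origin to the stop the lane is 92 mm wide, 3 mm to spare each side of the plate.
- stop (a point): middle of the front face of the rigid end stop (12 mm high bar across the lane), on the worktop, 64 mm beyond the bridge's origin. With the plate against it, the plate's centre is at the bridge's origin and 42 mm of the plate sticks out in front of the beam.
- deep_block: bystander: black deep-well block, 128 x 86 x 44 mm, top full of square wells, same outline as the plate but three times as tall (it would not go under the bridge). It lies beside the lane's line on the other side than the plate. Origin: centre of its underside.
- dish: bystander: round petri dish, 60 mm across, 15 mm high, beside the bridge. Origin: centre of its underside.
- tape: bystander: yellow tape roll lying flat, 62 mm across, 19 mm high, on the other side of the bridge. Origin: centre of its underside.
- marker: bystander: felt marker lying flat, 12 x 132 x 14 mm, long along its y. Origin: centre of its underside.
- forceps: bystander: steel forceps lying flat, 13 x 131 x 8 mm, long along its y. Origin: centre of its underside.
- beaker: bystander: clear beaker, 53 mm across, 65 mm high. Origin: centre of its underside.
- conical: bystander: capped conical tube lying on its side, 34 x 114 x 34 mm, long along its y. Origin: centre of its underside.
- timer: bystander: small white bench timer, 52 x 66 x 16 mm. Origin: centre of its underside.

How it is judged:
At the end, for the whole second after the job is handed in: The shallow plate lies flat and at rest in the lane under the beam, its centre within 5 mm of its place along the lane (against the end stop) and 6 mm across it, square to the lane within 0.05 rad (x of plate in the frame of bridge between -0.005 and 0.005 m and y of plate in the frame of bridge between -0.006 and 0.006 m and angle between the x axis of plate and the x axis of bridge, either way round below 0.05 rad and height (world z) of plate below 0.004 m and angle between plate's own z axis and vertical below 0.04 rad and linear speed of plate below 0.01 m/s); the robot touches nothing.
It fails at once if the shallow plate was lifted off the worktop (more than 8 mm) (height (world z) of plate above 0.008 m).
It fails at once if the shallow plate was tipped (more than 0.12 rad) (angle between plate's own z axis and vertical above 0.12 rad).
It fails at once if the fingers straddled or gripped the shallow plate: the grasp point was low inside its outline (x of the grasp point in the frame of plate between -0.056 and 0.056 m and y of the grasp point in the frame of plate between -0.035 and 0.035 m and z of the grasp point in the frame of plate below 0.028 m).
It fails at once if the deep-well block or another bystander was moved more than 10 mm (distance of any of deep_block, dish, tape, marker, forceps, beaker, conical, timer from where it was at the start of the episode above 0.01 m).
It also fails if it takes over 51 s, if anything falls off the work surface, if the arm or the gripper's body presses on something with over 40 N, if the wrist force passes 120 N, or if a joint passes its speed limit or range.

### The arm

A 6-joint arm with a two-finger parallel gripper is mounted at the origin on a cart in front of the work surface, level with it; the furniture and walls round the work are solid. World frame = base frame: x ahead of the robot, y to its left, z up, the work surface at z = 0. Lengths are in m, angles in rad, forces in N, time in s.
With the tool pointing down it reaches from about 0.35 to 0.775 m from the base axis. Payload 5.5 kg.
Tool frame: the origin (TCP) lies at the very end of the fingers, on their centre line; the grasp point (between the pads) lies 19 mm behind it; z points along the fingers, y is the direction in which the jaws open and shut (so a half turn about z gives the same grasp; the last joint's range is limited). The gripper opens to 85 mm and grips with 20 to 120 N. Pads are 22 mm wide; open, the fingers measure 114 mm over their backs; the gripper's body (76 mm by 85 mm) begins 54 mm behind the grasp point. The pads swing forward as they close: fully open they stand 13 mm farther back than shut.
Start: joints at [1.142, 0.313, 0.046, 1.304, 0, 1.431], TCP at [0.164, 0.551, 0.231] pointing down, gripper open.
Joint ranges: [-2.76, 2.76], [-0.86, 1.69], [-1.03, 1.26], [-2.2, 2.34], [-1.47, 1.5], [-3.14, 3.14]. Speed limits (rad/s): [2.57, 2.57, 3.14, 3.14, 3.14, 3.14].

### API

Orientations are given as a unit quaternion [w, x, y, z].
In Python, from workcell import env gives the robot as it stands. The module is installed in compiled form; this text tells all that it offers.
- The arm moves only by the tool play_rows, never from a script. Its argument "motion" is a list of rows, each an object of numbers: "dx", "dy", "dz": the shift along the world's x, y, z in mm; "twist": the turn about the world's z in degrees; "gripper": the closure in counts, from 0 (fully open) to 255 (shut). A call has 1 to 20 rows; each row is the pose to reach, as a shift and turn from the pose commanded when the call began; what a row does not reach only later rows make up. A row lasts 1/8 s, in which the tool goes at most 62.5 mm and 10.7 degrees, less where a joint would pass 70% of its speed; a pose out of reach is approached as far as the arm can. A call with a gripper value outside its range is refused whole. The fingers move at their own pace and stop on an object; "force" is the grip in N (left out, the last holds). Time passes only in rows, so rows that repeat a pose let the fingers close. It gives the time, the measured TCP pose, the force and the opening at its end, in the units of the state.
- env.get_state(): the state, without advancing time (a new reading comes with each control period).
- env.read_camera(name): name is "side" or "top"; returns a dict with "color" (420x560x3 uint8, red, green, blue), "fx", "fy", "cx", "cy" (pixels), "R" (3x3) and "t" (3): a world point X has camera coordinates R X + t. Camera axes: x right, y down, z forward; pixel columns grow to the right and rows downward; lengths in m; the calibration is good to about 2 mm. A picture is of the moment at which its call begins. There is no depth.
- env.hand_in(): hands the job in, once; it reports no verdict.
The state is a dict: "clock": time; "joint_pos": joint angles; "qvel": joint speeds; "tau": joint torques, N m; "tcp_pos": TCP position; "orientation": TCP orientation; "wrist_force": force on the tool from outside, world axes, zero at the start; "ft_torque": the same for the moment, N m; "finger_gap": finger opening in m.
Only numpy, scipy, OpenCV 4.12 (cv2) and the standard library are available. Lean on these libraries where they do the work, as an engineer would, in place of code of your own. Each camera call takes 0.05 s, during which the arm holds its last target. There are 200 camera calls.

## Working session

There is one attempt and no reset: what is moved stays moved. The work goes in short steps, Python scripts to look and compute and a tool call to move; the robot and the scene stay as the last step left them, time stands still between calls to the robot, and variables do not carry over. Pictures are saved under pics/ and viewed, about 8 in all and at most 12, crops included, and the job is handed in when it is done.

Besides the shell and the picture viewer there is one more tool, called after "Call:" by a JSON object that holds its "method" and its "body". play_rows: Moves the arm, as the interface text tells. Its arguments: {"type":"object","properties":{"motion":{"type":"array"},"force":{"type":"number"}},"required":["motion"]}

```bash
mkdir -p pics; cat > h.py <<'E'
import numpy as np, cv2
from workcell import env
def cast(c,u,v,z):
    R=np.array(c["R"]);t=np.array(c["t"]);o=-R.T@t
    d=R.T@np.array([(u-c["cx"])/c["fx"],(v-c["cy"])/c["fy"],1.])
    return o+d*(z-o[2])/d[2]
def proj(c,X):
    p=np.array(c["R"])@np.array(X)+np.array(c["t"])
    return p[:2]/p[2]*[c["fx"],c["fy"]]+[c["cx"],c["cy"]]
def shot(n,f):
    c=env.read_camera(n);cv2.imwrite("pics/"+f,c["color"][:,:,::-1]);return c
E
python3 - <<'E'
from h import *
s=env.get_state();print(s)
for n in("top","side"):
    c=shot(n,n+"0.png");R=np.array(c["R"]);print(n,c["fx"],-R.T@c["t"],R[2])
E
```

```text
{'clock': 0.0, 'joint_pos': array([ 1.14240848e+00,  3.13983622e-01,  4.49709939e-02,  1.30361441e+00,
       -4.31812337e-06,  1.43123121e+00]), 'qvel': array([-0.00071678, -0.00062512,  0.0007344 ,  0.00013886, -0.00260247,
        0.00092585]), 'tau': array([-1.17830841e-04, -4.80626822e+01,  2.98532796e+01,  1.92879728e-02,
       -2.48428273e-05,  3.14708515e-06]), 'tcp_pos': array([0.1635463 , 0.5507071 , 0.23041517]), 'orientation': array([-2.54386713e-04,  1.43909883e-01,  9.89590374e-01, -8.79297751e-04]), 'wrist_force': array([-0.48288656, -0.5959495 ,  0.04885347]), 'ft_torque': array([-0.03358176, -0.01223122,  0.01681344]), 'finger_gap': 0.08544521277059094}
top 452.5642622317271 [ 0.29287029 -0.09335884  1.44332146] [ 1.83804663e-01  8.47554093e-04 -9.82962424e-01]
side 486.82488330616917 [-0.08246423 -1.01975743  1.04528569] [ 0.41992404  0.60259769 -0.67863084]
```

View pics/top0.png

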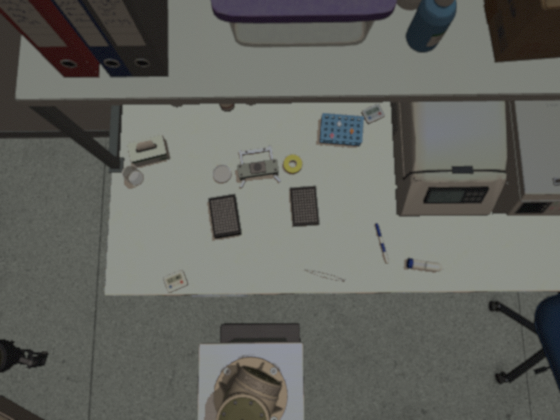

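View pics/side0.png

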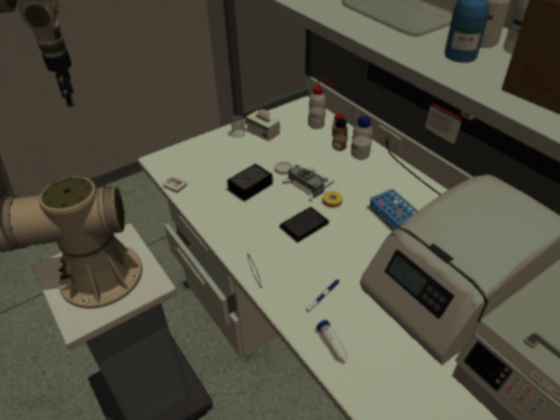

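Top view: the bridge is at about (258,168), the shallow plate at (304,206), and the deep block at (225,216), which the side view confirms is the tall one. The dish is at (222,174) and the tape at (292,164). I'll zoom in to measure.

```bash
python3 - <<'E'
from h import *
im=cv2.imread("pics/top0.png")
x0,y0=195,140
cr=cv2.resize(im[140:245,195:330],None,fx=5.9,fy=5.7,interpolation=cv2.INTER_CUBIC)
cv2.imwrite("pics/crop0.png",np.clip(cr*1.6,0,255).astype('uint8'))
c=env.read_camera("top")
g=im.max(2); m=(g<75).astype('uint8')*255
m=cv2.morphologyEx(m,cv2.MORPH_CLOSE,np.ones((5,5)))
for ct in cv2.findContours(m,cv2.RETR_EXTERNAL,cv2.CHAIN_APPROX_NONE)[0]:
    if cv2.contourArea(ct)<300 : continue
    r=cv2.minAreaRect(ct)
    if not(190<r[0][0]<330 and 140<r[0][1]<250): continue
    b=cv2.boxPoints(r); print(r)
    for z in(0.015,0.044):
        P=np.array([cast(c,u,v,z)[:2] for u,v in b]);print(z,P.mean(0),P.round(4).tolist(),[np.linalg.norm(P[i]-P[i-1]).round(4) for i in range(4)])
E
```

```text
((224.32656860351562, 216.37281799316406), (41.131473541259766, 27.446325302124023), 81.25383758544922)
0.015 [0.54294171 0.08136768] [[0.6027, 0.1359], [0.6156, 0.0485], [0.483, 0.0275], [0.4705, 0.1136]] [np.float64(0.1341), np.float64(0.0884), np.float64(0.1343), np.float64(0.087)]
0.044 [0.53786437 0.07782011] [[0.5964, 0.1313], [0.6091, 0.0456], [0.4791, 0.025], [0.4669, 0.1094]] [np.float64(0.1314), np.float64(0.0866), np.float64(0.1315), np.float64(0.0852)]
((303.7705078125, 205.97540283203125), (38.2966194152832, 25.80268669128418), 84.80557250976562)
0.015 [ 0.57423292 -0.17383345] [[0.6333, -0.1278], [0.6403, -0.2112], [0.515, -0.2192], [0.5083, -0.1371]] [np.float64(0.1254), np.float64(0.0837), np.float64(0.1255), np.float64(0.0824)]
0.044 [ 0.56852026 -0.17219953] [[0.6264, -0.1271], [0.6332, -0.2088], [0.5105, -0.2167], [0.5039, -0.1362]] [np.float64(0.1228), np.float64(0.082), np.float64(0.1229), np.float64(0.0807)]
```

View pics/crop0.png

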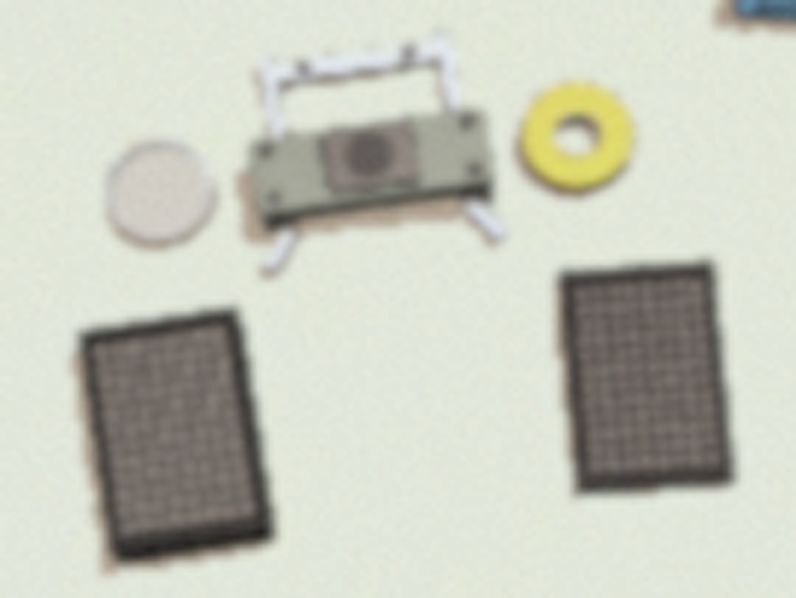

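```bash
python3 - <<'E'
from h import *
cs=[env.read_camera("top") for _ in range(6)];c=cs[0]
im=np.mean([x["color"].astype(float) for x in cs],0)
sc=12;u0,v0=232,145
cr=cv2.resize(im[145:192,232:290].astype('float32'),None,fx=sc,fy=sc,interpolation=cv2.INTER_CUBIC)
br=cr[:,:,2]-cr[:,:,0]  # b-r
print("br",np.percentile(br,[5,50,95,99]))
o=np.clip(cr[:,:,::-1]*1.5,0,255).astype('uint8')
for k in range(0,58,5): cv2.putText(o,str(u0+k),(int((k+.5)*sc),10),0,.35,(0,0,255)); cv2.line(o,(int((k+.5)*sc),12),(int((k+.5)*sc),18),(0,0,255))
for k in range(0,47,5): cv2.putText(o,str(v0+k),(0,int((k+.5)*sc)),0,.35,(0,0,255))
cv2.imwrite("pics/br.png",o)
g=im.mean(2)
def edge(us,va,vb,z,sgn):
    P=[]
    for u in us:
        col=g[va:vb,u]; d=sgn*np.diff(col); i=int(np.argmax(d)); w=d[max(0,i-1):i+2]; 
        v=va+.5+(np.arange(max(0,i-1),i+2)[:len(w)]*w).sum()/w.sum(); P.append(cast(c,u,v,z)[:2])
    P=np.array(P);vx,vy,x,y=cv2.fitLine(P.astype('float32'),cv2.DIST_HUBER,0,.01,.01).ravel()
    a=np.arctan2(vx,-vy) if vy<0 else np.arctan2(-vx,vy)
    print("edge",z,(x,y),"heading",a, "rms",np.std((P-[x,y])@[-vy,vx]));return x,y,a
us=[*range(243,250),*range(267,274)]
edge(us,155,168,.047,-1)
np.save("top.npy",im)
E
```

```text
br [-18.63326378  -5.55567169   1.86818199   5.96055115]
edge 0.047 (np.float32(0.7153099), np.float32(-0.021622537)) heading 0.14015827 rms 0.0011388529249536919
```

View pics/br.png

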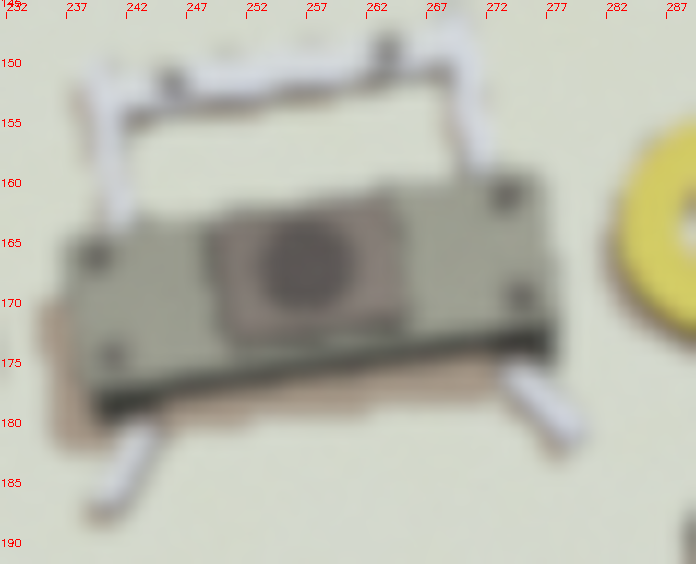

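```bash
python3 - <<'E'
from h import *
c=env.read_camera("top")
f=lambda p,z: cast(c,232+p[0]/12-.5,145+p[1]/12-.5,z)[:2]
B=np.array([f(p,.047) for p in[(65,237),(541,173),(548,330),(90,395)]])
print("beam",B.round(4),B.mean(0),[np.linalg.norm(B[i]-B[i-1]).round(4) for i in range(4)])
for i,j in((0,1),(3,2)):
    d=B[i]-B[j];print("head",np.arctan2(-d[0],d[1]))
for d in (B[0]-B[3],B[1]-B[2]):print("head",np.arctan2(d[1],d[0]))
L=[f(p,.012) for p in[(118,125),(133,225)]];Rr=[f(p,.012) for p in[(450,90),(465,165)]]
S=[f(p,.012) for p in[(120,108),(450,70)]]; F=[f(p,.012) for p in[(118,515),(555,455)]]
h=.14;o=B.mean(0);Rm=np.array([[np.cos(h),np.sin(h)],[-np.sin(h),np.cos(h)]])
for n,P in(("L",L),("R",Rr),("S",S),("F",F)):print(n,[(Rm@(p-o)).round(4) for p in P])
d=S[0]-S[1];print("stop head",np.arctan2(-d[0],d[1]))
E
```

```text
beam [[ 0.7057  0.0392]
 [ 0.7221 -0.0879]
 [ 0.6787 -0.0894]
 [ 0.6622  0.0322]] [ 0.69219193 -0.02648889] [np.float64(0.0441), np.float64(0.1282), np.float64(0.0434), np.float64(0.1228)]
head 0.12841155666909138
head 0.135303320851623
head 0.1581837026987946
head 0.0339484400560585
L [array([0.0627, 0.0464]), array([0.0339, 0.0461])]
R [array([ 0.0589, -0.0452]), array([ 0.0371, -0.0461])]
S [array([0.0674, 0.0452]), array([ 0.0646, -0.046 ])]
F [array([-0.0463,  0.0611]), array([-0.0475, -0.0584])]
stop head 0.10908627433545466
```

Beam size, rail spacing (92 mm), stop (65 mm ahead) and mouth (−46 mm) all agree with the given sizes to within about 2 mm. That puts the bridge at about (0.692, −0.026) with heading about 0.135. In the bridge frame the plate is at about (−0.137, −0.131). I'll move to the plate's outer side.

Call:
{"method": "play_rows", "body": {"motion": [{"dx": 415,"dy": -799,"twist": -66,"gripper": 100},{"dx": 415,"dy": -799,"twist": -66,"gripper": 100},{"dx": 415,"dy": -799,"twist": -66,"gripper": 100},{"dx": 415,"dy": -799,"twist": -66,"gripper": 100},{"dx": 415,"dy": -799,"twist": -66,"gripper": 100},{"dx": 415,"dy": -799,"twist": -66,"gripper": 100},{"dx": 415,"dy": -799,"twist": -66,"gripper": 100},{"dx": 415,"dy": -799,"twist": -66,"gripper": 100},{"dx": 415,"dy": -799,"twist": -66,"gripper": 100},{"dx": 415,"dy": -799,"twist": -66,"gripper": 100},{"dx": 415,"dy": -799,"twist": -66,"gripper": 100},{"dx": 415,"dy": -799,"twist": -66,"gripper": 100},{"dx": 415,"dy": -799,"twist": -66,"gripper": 100},{"dx": 415,"dy": -799,"twist": -66,"gripper": 100},{"dx": 415,"dy": -799,"twist": -66,"gripper": 100},{"dx": 415,"dy": -799,"twist": -66,"gripper": 100},{"dx": 415,"dy": -799,"twist": -66,"gripper": 100},{"dx": 415,"dy": -799,"twist": -66,"gripper": 100},{"dx": 415,"dy": -799,"twist": -66,"gripper": 100},{"dx": 415,"dy": -799,"twist": -66,"gripper": 100}]}}

```text
invalid input
```

Call:
{"method": "play_rows", "body": {"motion": [{"dx": 60,"dy": -110,"dz": 0,"twist": -10,"gripper": 100},{"dx": 415,"dy": -799,"dz": 0,"twist": -66,"gripper": 100},{"dx": 415,"dy": -799,"dz": 0,"twist": -66,"gripper": 100},{"dx": 415,"dy": -799,"dz": 0,"twist": -66,"gripper": 100},{"dx": 415,"dy": -799,"dz": 0,"twist": -66,"gripper": 100},{"dx": 415,"dy": -799,"dz": 0,"twist": -66,"gripper": 100},{"dx": 415,"dy": -799,"dz": 0,"twist": -66,"gripper": 100},{"dx": 415,"dy": -799,"dz": 0,"twist": -66,"gripper": 100},{"dx": 415,"dy": -799,"dz": 0,"twist": -66,"gripper": 100},{"dx": 415,"dy": -799,"dz": 0,"twist": -66,"gripper": 100},{"dx": 415,"dy": -799,"dz": 0,"twist": -66,"gripper": 100},{"dx": 415,"dy": -799,"dz": 0,"twist": -66,"gripper": 100},{"dx": 415,"dy": -799,"dz": 0,"twist": -66,"gripper": 100},{"dx": 415,"dy": -799,"dz": 0,"twist": -66,"gripper": 100},{"dx": 415,"dy": -799,"dz": 0,"twist": -66,"gripper": 100},{"dx": 415,"dy": -799,"dz": 0,"twist": -66,"gripper": 100}]}}

```text
clock: 2.5
tcp_pos: [0.5791, -0.2497, 0.2303]
orientation: [-0.0, 0.661, 0.751, -0.0]
wrist_force: [0.0, 0.0, -0.0]
finger_gap: 0.052
```

Call:
{"method": "play_rows", "body": {"motion": [{"dx": 0,"dy": 0,"dz": -60,"twist": 0,"gripper": 100},{"dx": 0,"dy": 0,"dz": -120,"twist": 0,"gripper": 100},{"dx": 0,"dy": 0,"dz": -170,"twist": 0,"gripper": 100},{"dx": 0,"dy": 0,"dz": -195,"twist": 0,"gripper": 100},{"dx": 0,"dy": 0,"dz": -210,"twist": 0,"gripper": 100},{"dx": 0,"dy": 0,"dz": -216,"twist": 0,"gripper": 100},{"dx": 0,"dy": 0,"dz": -219,"twist": 0,"gripper": 100},{"dx": 0,"dy": 0,"dz": -222,"twist": 0,"gripper": 100},{"dx": 0,"dy": 0,"dz": -224,"twist": 0,"gripper": 100},{"dx": 0,"dy": 0,"dz": -224,"twist": 0,"gripper": 100}]}}

```text
clock: 3.75
tcp_pos: [0.5789, -0.2479, 0.0075]
orientation: [0.0, 0.66, 0.752, 0.0]
wrist_force: [-0.1, -0.6, -0.2]
finger_gap: 0.0521
```

```bash
python3 - <<'E'
from h import *
c=shot("side","s1.png");im=c["color"]
p=proj(c,[.579,-.25,.01]);u,v=map(int,p);print(p)
cr=im[max(0,v-50):v+40,u-60:u+60][:,:,::-1]
cv2.imwrite("pics/s1c.png",np.clip(cv2.resize(cr,None,fx=6,fy=6,interpolation=cv2.INTER_CUBIC)*1.5,0,255).astype('uint8'))
E
```

```text
[320.25158339 236.58351905]
```

View pics/s1c.png

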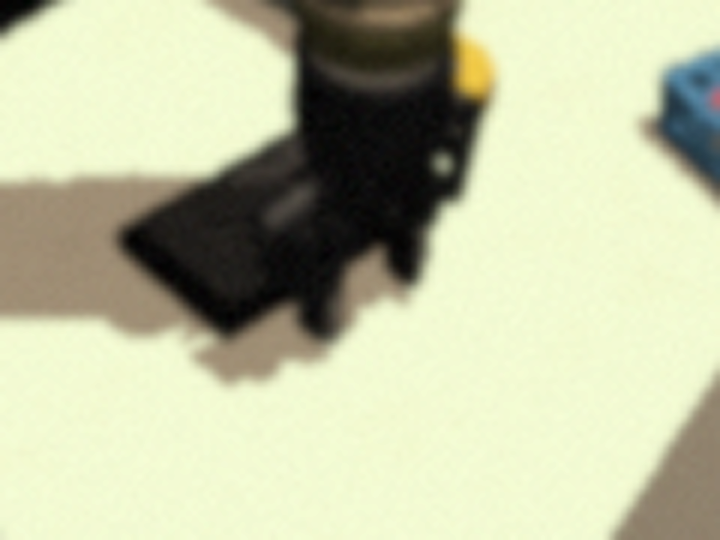

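The side crop shows the fingertips at about (313,242) and (327,233), just clear of the plate and a few mm above the table. I'll lower them a little and check the force.

Call:
{"method": "play_rows", "body": {"motion": [{"dx": 0,"dy": 0,"dz": -1,"twist": 0,"gripper": 100},{"dx": 0,"dy": 0,"dz": -2,"twist": 0,"gripper": 100},{"dx": 0,"dy": 0,"dz": -3,"twist": 0,"gripper": 100},{"dx": 0,"dy": 0,"dz": -4,"twist": 0,"gripper": 100},{"dx": 0,"dy": 0,"dz": -4,"twist": 0,"gripper": 100}]}}

```text
clock: 4.42
tcp_pos: [0.5787, -0.2477, 0.0032]
orientation: [-0.0, 0.66, 0.752, 0.0]
wrist_force: [0.2, -0.2, 0.1]
finger_gap: 0.0517
```

Call:
{"method": "play_rows", "body": {"motion": [{"dx": -1,"dy": 7,"dz": 0,"twist": 0.4,"gripper": 100},{"dx": -2,"dy": 14,"dz": 0,"twist": 0.4,"gripper": 100},{"dx": -3,"dy": 20,"dz": 0,"twist": 0.4,"gripper": 100},{"dx": -3,"dy": 25,"dz": 0,"twist": 0.4,"gripper": 100},{"dx": -4,"dy": 31,"dz": 0,"twist": 0.4,"gripper": 100},{"dx": -5,"dy": 38,"dz": 0,"twist": 0.4,"gripper": 100},{"dx": -6,"dy": 45,"dz": 0,"twist": 0.4,"gripper": 100},{"dx": -7,"dy": 52,"dz": 0,"twist": 0.4,"gripper": 100},{"dx": -8,"dy": 59,"dz": 0,"twist": 0.4,"gripper": 100},{"dx": -9,"dy": 66,"dz": 0,"twist": 0.4,"gripper": 100},{"dx": -10,"dy": 74,"dz": 0,"twist": 0.4,"gripper": 100},{"dx": -11,"dy": 82,"dz": 0,"twist": 0.4,"gripper": 100},{"dx": -12,"dy": 90,"dz": 0,"twist": 0.4,"gripper": 100},{"dx": -13,"dy": 98,"dz": 0,"twist": 0.4,"gripper": 100},{"dx": -14,"dy": 106,"dz": 0,"twist": 0.4,"gripper": 100},{"dx": -15,"dy": 114,"dz": 0,"twist": 0.4,"gripper": 100},{"dx": -16,"dy": 121,"dz": 0,"twist": 0.4,"gripper": 100},{"dx": -17,"dy": 127,"dz": 0,"twist": 0.4,"gripper": 100},{"dx": -18,"dy": 132,"dz": 0,"twist": 0.4,"gripper": 100},{"dx": -18,"dy": 134,"dz": 0,"twist": 0.4,"gripper": 100}]}}

```text
clock: 6.92
tcp_pos: [0.5606, -0.1134, 0.0033]
orientation: [-0.0, 0.657, 0.754, -0.0]
wrist_force: [0.7, -2.3, 2.4]
finger_gap: 0.0518
```

```bash
python3 - <<'E'
from h import *
c=shot("top","t2.png");im=c["color"]
o=np.array([.692,-.0265])
for y in (-.0,):print(env.get_state()["tcp_pos"])
u,v=map(int,proj(c,[.6,-.06,.01]));print(u,v)
cr=im[145:245,195:330][:,:,::-1]
cv2.imwrite("pics/t2c.png",np.clip(cv2.resize(cr,None,fx=5.9,fy=5.9,interpolation=cv2.INTER_CUBIC)*1.8,0,255).astype('uint8'))
E
```

```text
[ 0.56053235 -0.11327541  0.00322571]
268 198
```

View pics/t2c.png

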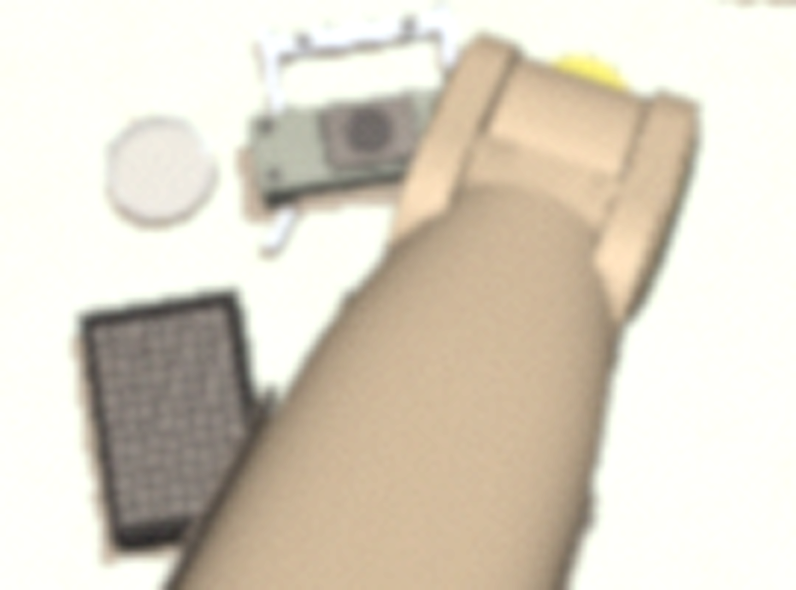

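```bash
python3 - <<'E'
from h import *
c=shot("side","s3.png");t=env.read_camera("top")
print("seen",cast(t,239.9,211.5,.015),"exp px",proj(t,[.616,-.008,.015]))
u,v=map(int,proj(c,[.56,-.06,.02]))
cr=c["color"][v-45:v+45,u-60:u+60][:,:,::-1];print(u,v)
cv2.imwrite("pics/s3c.png",np.clip(cv2.resize(cr,None,fx=6,fy=6,interpolation=cv2.INTER_CUBIC)*1.8,0,255).astype('uint8'))
E
```

```text
seen [0.55775191 0.03149981 0.015     ] exp px [252.22136212 193.66520199]
278 202
```

View pics/s3c.png

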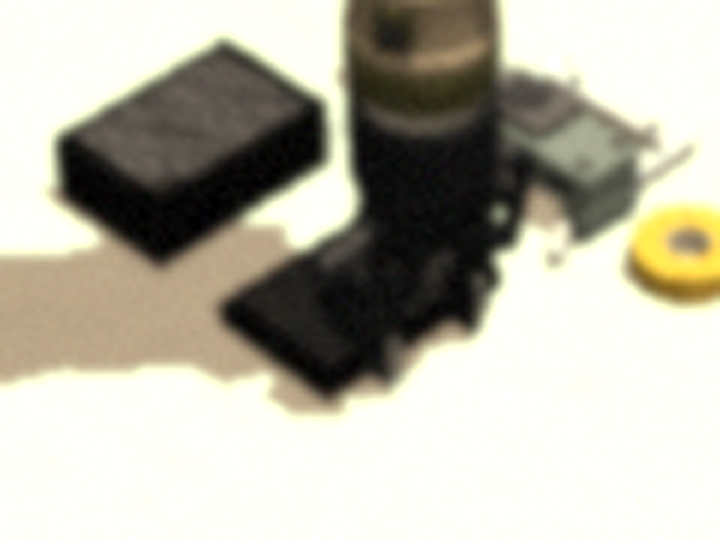

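```bash
cat >> h.py <<'E'
def br(p,h=.135):
    d=np.array(p)[:2]-[.692,-.0265];return np.array([[np.cos(h),np.sin(h)],[-np.sin(h),np.cos(h)]])@d
E
python3 - <<'E'
from h import *
c=env.read_camera("side")
f=lambda x,y,z:cast(c,218+x/6-.5,157+y/6-.5,z)
for n,x,y,z in(("rl",222,305,.015),("rr",333,375,.015),("rr bottom",333,398,0),("beam front r",632,150,.047)):print(n,f(x,y,z).round(4),br(f(x,y,z)).round(4))
E
```

```text
rl [ 0.4887 -0.0308  0.015 ] [-0.202   0.0231]
rr [ 0.5057 -0.1092  0.015 ] [-0.1958 -0.0569]
rr bottom [ 0.5045 -0.1102  0.    ] [-0.197  -0.0577]
beam front r [ 0.7171 -0.0875  0.047 ] [ 0.0167 -0.0638]
```

Call:
{"method": "play_rows", "body": {"motion": [{"dx": -1,"dy": 5,"dz": 0,"twist": 0,"gripper": 100},{"dx": -1,"dy": 10,"dz": 0,"twist": 0,"gripper": 100},{"dx": -2,"dy": 14,"dz": 0,"twist": 0,"gripper": 100},{"dx": -2,"dy": 15,"dz": 0,"twist": 0,"gripper": 100},{"dx": -2,"dy": 15,"dz": 0,"twist": 0,"gripper": 100},{"dx": 2,"dy": -15,"dz": 0,"twist": 0,"gripper": 100},{"dx": 2,"dy": -20,"dz": 60,"twist": 0,"gripper": 100},{"dx": -60,"dy": -70,"dz": 100,"twist": 20,"gripper": 100},{"dx": -110,"dy": -120,"dz": 120,"twist": 40,"gripper": 100},{"dx": -150,"dy": -160,"dz": 120,"twist": 60,"gripper": 100},{"dx": -150,"dy": -200,"dz": 120,"twist": 90,"gripper": 100},{"dx": -150,"dy": -200,"dz": 120,"twist": 90,"gripper": 100},{"dx": -150,"dy": -200,"dz": 120,"twist": 90,"gripper": 100},{"dx": -150,"dy": -200,"dz": 120,"twist": 90,"gripper": 100},{"dx": -150,"dy": -200,"dz": 120,"twist": 90,"gripper": 100},{"dx": -150,"dy": -200,"dz": 120,"twist": 90,"gripper": 100}]}}

```text
clock: 9.12
tcp_pos: [0.4107, -0.3138, 0.1234]
orientation: [0.0, -0.071, 0.998, 0.0]
wrist_force: [-0.4, 0.1, 0.5]
finger_gap: 0.0518
```

```bash
cat > m.py <<'E'
from h import *
import sys
c=shot("top",sys.argv[1]+".png");im=c["color"]
u,v=map(int,proj(c,[.57,-.04,.01]))
m=(im.max(2)<75).astype('uint8')*255
m=cv2.morphologyEx(m,cv2.MORPH_CLOSE,np.ones((5,5)))
for ct in cv2.findContours(m,cv2.RETR_EXTERNAL,cv2.CHAIN_APPROX_NONE)[0]:
    if cv2.contourArea(ct)<300: continue
    r=cv2.minAreaRect(ct)
    if not(200<r[0][0]<320 and 150<r[0][1]<260): continue
    P=np.array([cast(c,a,b,.015)[:2] for a,b in cv2.boxPoints(r)])
    L=max([P[i]-P[i-1] for i in range(4)],key=np.linalg.norm)
    print(r[0],"c",P.mean(0).round(4),"br",br(P.mean(0)).round(4),"head",np.arctan2(L[1]*np.sign(L[0]),abs(L[0])).round(3),"size",[np.linalg.norm(P[i]-P[i-1]).round(4) for i in (0,1)])
cr=im[145:245,195:330][:,:,::-1]
cv2.imwrite("pics/"+sys.argv[1]+"c.png",np.clip(cv2.resize(cr,None,fx=5.9,fy=5.9,interpolation=cv2.INTER_CUBIC)*1.8,0,255).astype('uint8'))
E
python3 m.py t4
```

```text
(224.32281494140625, 216.30401611328125) c [0.5432 0.0814] br [-0.133   0.1269] head 0.151 size [np.float64(0.1339), np.float64(0.088)]
(263.7591552734375, 212.56112670898438) c [ 0.554 -0.045] br [-0.1392  0.0002] head 0.137 size [np.float64(0.1256), np.float64(0.0836)]
```

View pics/t4c.png

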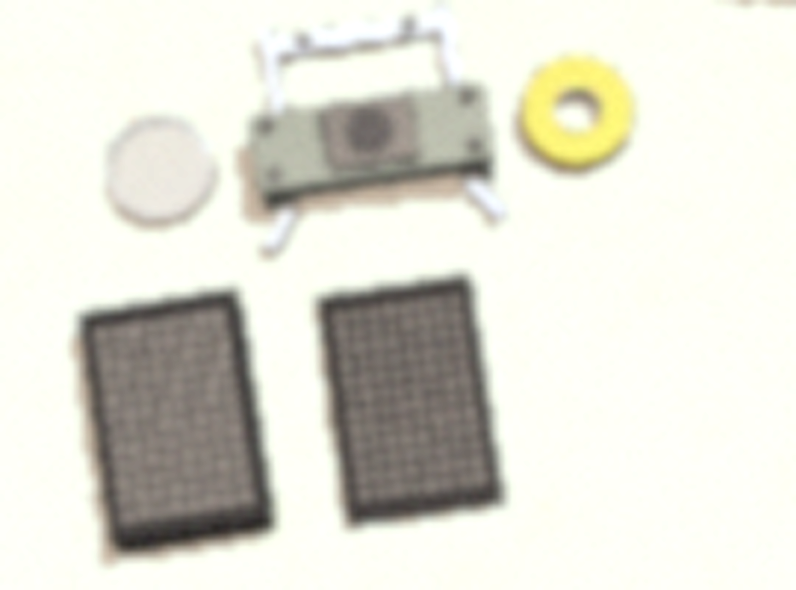

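Top view: the plate is lined up with the mouth, at (−0.139, 0.000) in the bridge frame with heading 0.137. The deep block is unmoved. Next I'll go behind the plate's rear end.

Call:
{"method": "play_rows", "body": {"motion": [{"dx": 12,"dy": 55,"dz": 0,"twist": -0.4,"gripper": 100},{"dx": 24,"dy": 110,"dz": 0,"twist": -0.4,"gripper": 100},{"dx": 36,"dy": 165,"dz": 0,"twist": -0.4,"gripper": 100},{"dx": 48,"dy": 220,"dz": 0,"twist": -0.4,"gripper": 100},{"dx": 54,"dy": 257,"dz": 0,"twist": -0.4,"gripper": 100},{"dx": 54,"dy": 257,"dz": 0,"twist": -0.4,"gripper": 100},{"dx": 54,"dy": 257,"dz": -50,"twist": -0.4,"gripper": 100},{"dx": 54,"dy": 257,"dz": -90,"twist": -0.4,"gripper": 100},{"dx": 54,"dy": 257,"dz": -110,"twist": -0.4,"gripper": 100},{"dx": 54,"dy": 257,"dz": -117,"twist": -0.4,"gripper": 100},{"dx": 54,"dy": 257,"dz": -120,"twist": -0.4,"gripper": 100},{"dx": 54,"dy": 257,"dz": -120,"twist": -0.4,"gripper": 100}]}}

```text
clock: 10.68
tcp_pos: [0.4655, -0.0573, 0.004]
orientation: [0.001, -0.065, 0.998, -0.0]
wrist_force: [0.5, 0.4, -0.2]
finger_gap: 0.0516
```

Call:
{"method": "play_rows", "body": {"motion": [{"dx": 6,"dy": 1,"dz": 0,"twist": 0,"gripper": 100},{"dx": 12,"dy": 2,"dz": 0,"twist": 0,"gripper": 100},{"dx": 17,"dy": 2,"dz": 0,"twist": 0,"gripper": 100},{"dx": 22,"dy": 3,"dz": 0,"twist": 0,"gripper": 100},{"dx": 29,"dy": 4,"dz": 0,"twist": 0,"gripper": 100},{"dx": 36,"dy": 5,"dz": 0,"twist": 0,"gripper": 100},{"dx": 43,"dy": 6,"dz": 0,"twist": 0,"gripper": 100},{"dx": 50,"dy": 7,"dz": 0,"twist": 0,"gripper": 100},{"dx": 57,"dy": 8,"dz": 0,"twist": 0,"gripper": 100},{"dx": 64,"dy": 9,"dz": 0,"twist": 0,"gripper": 100},{"dx": 71,"dy": 10,"dz": 0,"twist": 0,"gripper": 100},{"dx": 78,"dy": 11,"dz": 0,"twist": 0,"gripper": 100},{"dx": 85,"dy": 12,"dz": 0,"twist": 0,"gripper": 100},{"dx": 92,"dy": 13,"dz": 0,"twist": 0,"gripper": 100},{"dx": 99,"dy": 14,"dz": 0,"twist": 0,"gripper": 100},{"dx": 106,"dy": 14,"dz": 0,"twist": 0,"gripper": 100},{"dx": 113,"dy": 15,"dz": 0,"twist": 0,"gripper": 100},{"dx": 119,"dy": 16,"dz": 0,"twist": 0,"gripper": 100},{"dx": 124,"dy": 17,"dz": 0,"twist": 0,"gripper": 100},{"dx": 124,"dy": 17,"dz": 0,"twist": 0,"gripper": 100}]}}

```text
clock: 13.18
tcp_pos: [0.5894, -0.0397, 0.0034]
orientation: [0.0, -0.065, 0.998, 0.0]
wrist_force: [-0.0, -1.1, 0.4]
finger_gap: 0.0517
```

Call:
{"method": "play_rows", "body": {"motion": [{"dx": 4,"dy": 0.5,"dz": 0,"twist": 0,"gripper": 100},{"dx": 8,"dy": 1,"dz": 0,"twist": 0,"gripper": 100},{"dx": 12,"dy": 1.6,"dz": 0,"twist": 0,"gripper": 100},{"dx": 16,"dy": 2.1,"dz": 0,"twist": 0,"gripper": 100},{"dx": 20,"dy": 2.7,"dz": 0,"twist": 0,"gripper": 100},{"dx": 23,"dy": 3.1,"dz": 0,"twist": 0,"gripper": 100},{"dx": 25,"dy": 3.4,"dz": 0,"twist": 0,"gripper": 100},{"dx": 25,"dy": 3.4,"dz": 0,"twist": 0,"gripper": 100}]}}

```text
clock: 14.18
tcp_pos: [0.6141, -0.0364, 0.0034]
orientation: [0.0, -0.065, 0.998, 0.0]
wrist_force: [-0.2, 0.5, 0.3]
finger_gap: 0.0518
```

Call:
{"method": "play_rows", "body": {"motion": [{"dx": 1,"dy": 0.1,"dz": 0,"twist": 0,"gripper": 100},{"dx": 2,"dy": 0.3,"dz": 0,"twist": 0,"gripper": 100},{"dx": 3,"dy": 0.4,"dz": 0,"twist": 0,"gripper": 100},{"dx": 4,"dy": 0.5,"dz": 0,"twist": 0,"gripper": 100},{"dx": 4,"dy": 0.5,"dz": 0,"twist": 0,"gripper": 100}]}}

```text
clock: 14.8
tcp_pos: [0.6179, -0.0359, 0.0033]
orientation: [0.0, -0.065, 0.998, 0.0]
wrist_force: [-0.9, -0.4, 0.5]
finger_gap: 0.0523
```

Call:
{"method": "play_rows", "body": {"motion": [{"dx": 1,"dy": 0.1,"dz": 0,"twist": 0,"gripper": 100},{"dx": 2,"dy": 0.3,"dz": 0,"twist": 0,"gripper": 100},{"dx": 2,"dy": 0.3,"dz": 0,"twist": 0,"gripper": 100}]}}

```text
clock: 15.18
tcp_pos: [0.62, -0.0356, 0.0033]
orientation: [0.0, -0.065, 0.998, 0.0]
wrist_force: [-0.9, -0.1, 0.4]
finger_gap: 0.052
```

```bash
python3 - <<'E'
from h import *
c=shot("side","s5.png")
u,v=map(int,proj(c,[.67,-.03,.02]))
cr=c["color"][v-45:v+45,u-60:u+60][:,:,::-1];print(u,v)
cv2.imwrite("pics/s5c.png",np.clip(cv2.resize(cr,None,fx=6,fy=6,interpolation=cv2.INTER_CUBIC)*1.8,0,255).astype('uint8'))
E
```

```text
300 184
```

View pics/s5c.png

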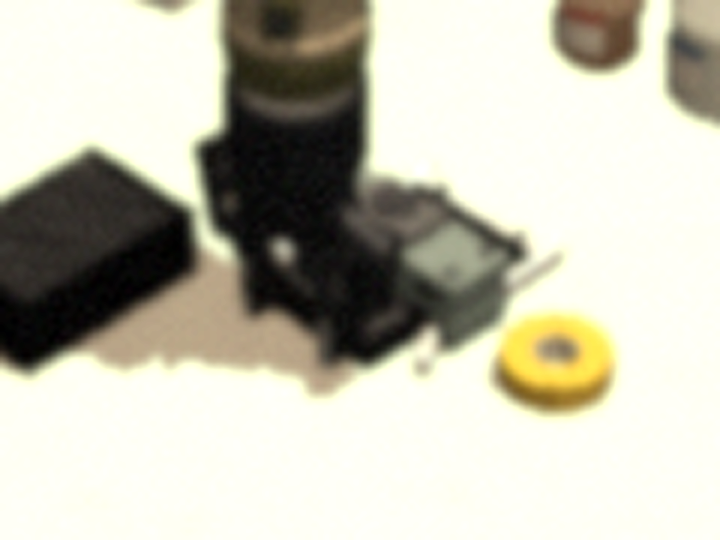

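The plate is under the beam, with its rear corner at crop (370,350) next to the fingers and the tape undisturbed. Contact force is still about 1 N, so I'll creep forward to the stop.

Call:
{"method": "play_rows", "body": {"motion": [{"dx": 1,"dy": 0.1,"dz": 0,"twist": 0,"gripper": 100},{"dx": 2,"dy": 0.3,"dz": 0,"twist": 0,"gripper": 100},{"dx": 2,"dy": 0.3,"dz": 0,"twist": 0,"gripper": 100}]}}

```text
clock: 15.6
tcp_pos: [0.6202, -0.0355, 0.0033]
orientation: [-0.002, -0.065, 0.998, -0.0]
wrist_force: [-6.7, -2.3, 4.9]
finger_gap: 0.052
```

Call:
{"method": "play_rows", "body": {"motion": [{"dx": 1,"dy": 0.1,"dz": 0,"twist": 0,"gripper": 100},{"dx": 1,"dy": 0.1,"dz": 0,"twist": 0,"gripper": 100}]}}

```text
clock: 15.85
tcp_pos: [0.6202, -0.0355, 0.0032]
orientation: [-0.002, -0.065, 0.998, -0.0]
wrist_force: [-8.6, -2.3, 7.3]
finger_gap: 0.052
```

Call:
{"method": "play_rows", "body": {"motion": [{"dx": -3,"dy": -0.4,"dz": 0,"twist": 0,"gripper": 100},{"dx": -8,"dy": -1,"dz": 0,"twist": 0,"gripper": 100},{"dx": -30,"dy": -4,"dz": 0,"twist": 0,"gripper": 100},{"dx": -50,"dy": -7,"dz": 40,"twist": 0,"gripper": 100},{"dx": -70,"dy": -10,"dz": 100,"twist": 0,"gripper": 100},{"dx": -100,"dy": -60,"dz": 130,"twist": 0,"gripper": 100},{"dx": -130,"dy": -110,"dz": 130,"twist": 0,"gripper": 100},{"dx": -160,"dy": -165,"dz": 130,"twist": 0,"gripper": 100},{"dx": -190,"dy": -220,"dz": 130,"twist": 0,"gripper": 100},{"dx": -200,"dy": -270,"dz": 130,"twist": 0,"gripper": 100},{"dx": -200,"dy": -270,"dz": 130,"twist": 0,"gripper": 100},{"dx": -200,"dy": -270,"dz": 130,"twist": 0,"gripper": 100}]}}

```text
clock: 17.35
tcp_pos: [0.4227, -0.305, 0.1332]
orientation: [0.0, -0.065, 0.998, 0.0]
wrist_force: [0.1, 0.0, 0.3]
finger_gap: 0.0526
```

```bash
sed -i 's/im\[145:245,195:330\]/im[145:205,225:300]/; s/fx=5.9,fy=5.9/fx=10,fy=10/;s/\*1.8,0/*1.5,0/' m.py; python3 m.py t6
```

```text
(224.2865753173828, 216.30938720703125) c [0.5431 0.0815] br [-0.133  0.127] head 0.151 size [np.float64(0.1339), np.float64(0.0882)]
(257.8499450683594, 170.9499969482422) c [ 0.6923 -0.0263] br [0.0003 0.0002] head 0.128 size [np.float64(0.1274), np.float64(0.1237)]
```

View pics/t6c.png

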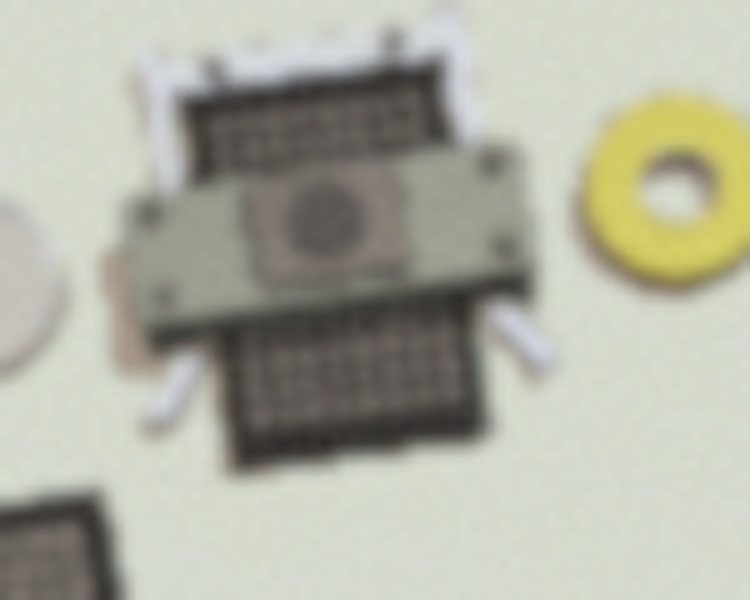

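The top view shows the plate under the beam, its far edge (crop y about 95 to 65) flush along the stop bar and parallel to it. The robot is clear and the block is unmoved, so I'm handing in.

```bash
python3 -c "
from h import *
print(env.get_state()['wrist_force']);env.hand_in()"
```

```text
[-0.27619155 -0.26219186 -0.15741109]
the job is handed in; nothing more can be done
```

I pushed the shallow plate sideways into line with the mouth, then slid it from behind under the beam until it met the end stop, and handed the job in. No verdict is reported.

**Fit at the stop:** In the last creep the fingers stopped advancing and the force rose from about 1 N to 8.6 N. After I backed the arm off, the top view showed the plate's far edge flush with the stop bar and parallel to it. The outline's centre came out within 1 mm of the bridge origin. That outline includes parts of the beam, so its angle (0.128 rad against the bridge's 0.135) is only a rough squareness check.

**Clear of everything:** The deep-well block had not moved, and the dish and tape looked undisturbed. I did not re-measure the objects farther away, which the arm did not go near. At hand-in the robot was clear, with wrist force about zero, and it had taken about 17.5 s of the 51 s.

**What didn't agree:** The first move call was refused as invalid and never ran. In side views, single corners read up to about 5 mm off the expected place, so I relied on the top camera instead. The plate met the stop about 2.6 mm farther along than I had calculated, which is within my calibration and finger-width uncertainty.

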